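Clamp the half-carved panel in the holding jig

ROBOT

A 7-joint arm with a two-finger parallel gripper is mounted at the origin on the work surface. World frame = base frame: x ahead of the robot, y to its left, z up, the work surface at z = 0. Lengths are in m, angles in rad, forces in N, time in s.
With the tool pointing down it reaches from about 0.425 to 0.8 m from the base axis. Payload 8.3 kg.
Tool frame: the origin (TCP) lies midway between the tips of the shut fingers; the grasp point (between the pads) lies 19 mm behind it; z points along the fingers, y is the line along which they close (so a half turn about z gives the same grasp; the last joint's range is limited). The gripper opens to 85 mm and grips with 20 to 120 N. Pads are 22 mm wide; open, the fingers measure 114 mm over their backs; the gripper's body (76 mm by 85 mm) begins 54 mm behind the grasp point. The pads swing forward as they close: fully open they stand 13 mm farther back than shut.
Start: joints at [-1.376, 0.383, 0.016, 1.37, -0.006, 1.388, -0.046], TCP at [0.159, 0.604, 0.231] pointing down, gripper open.
Joint ranges: [-2.95, 2.95], [-0.25, 2.06], [-1.52, 1.56], [0.18, 2.33], [-1.44, 4.58], [0.02, 2.06], [-3.01, 3.01]. Speed limits (rad/s): [2.39, 2.39, 3.01, 3.01, 3.14, 3.14, 3.14].

INTERFACE

Orientations are given as a 3x3 rotation matrix whose columns are the frame's x, y, z axes.
In Python, from workcell import r gives the robot as it stands.
- The arm moves only by the shell command python3 -m handwheel 'ROWS' [FORCE]. ROWS is a JSON object of lists of equal length, an entry for each row: "fingers": the gripper command: -1 is shut, 1 is fully open, values between are in proportion; "delta_pos": the shift along the tool's x, y, z in m, a list of three; "spin": the turn about the tool's z in degrees. In form: {"fingers": [fingers, ...], "delta_pos": [[x, y, z], ...], "spin": [spin, ...]}. A call has exactly 8 rows; each row shifts and turns the commanded pose from where the row before left it, along the tool's axes as they then stand; what a row does not reach is not made up. A row lasts 1/10 s, in which the tool goes at most 50 mm and 8.59 degrees, less where a joint would pass 70% of its speed; a pose out of reach is approached as far as the arm can. A call is refused whole if a number of a shift passes 0.05 or a number of a turn 8.59, either way. A call with a gripper value outside its range is refused whole. The fingers move at their own pace and stop on an object; FORCE is the grip in N (left out, the last holds). Time passes only in rows, so rows that do not move let the fingers close, or fill a call up. It gives the time, the measured TCP pose, the force, the opening and the grip force at its end, in the units of the state.
- r.sense(): the state, without advancing time (a new reading comes with each control period).
- r.snapshot(name): name is "scene" or "top" or "wrist"; returns (picture, depth): 384x512x3 uint8, blue, green, red; 384x512 float32, m along the optical axis (not along the pixel's ray), 0 where there is no reading.
- r.get_calibration(name): a dict with "camera_matrix" (3x3 intrinsics, pixels), "position" and "rotation" of the camera in the world. Camera axes: x right, y down, z forward; pixel columns grow to the right and rows downward; lengths in m; the calibration is good to about 2 mm. A picture is of the moment at which its call begins: read the wrist's pose just before it. get_calibration takes no time and is no camera call; for the wrist camera it gives the pose at the moment of the call.
- r.finish_job(): hands the job in; it is judged then, once.
Trained networks look in the newest picture that a camera, given by its name, has taken for a name from the list of things; names that differ only in an ending like _2 or _b are one class to them, and where a whole thing is asked for, a point or a joint stands for the part that bears it (a point fixed in the world has none). Each returns a list of dicts, best first, with "score" (0 to 1); they miss things now and then, are a little off and sometimes report something else, mostly with a low value. They report only what shows in the picture. A call takes as long as a camera call. They do not tell look-alikes from the thing itself.
- r.boxes_of(label, camera): "point" ([x, y, z] in m, in the coordinates of the camera as it stood for that picture, good to about 4 mm: the middle of the surface that is visible of it).
- r.landmark_of(label, camera): "point" ([x, y, z] in m, in the coordinates of the camera as it stood for that picture, good to about 4 mm: a listed point, or the origin of a listed thing).
The state is a dict: "t": time; "joint_positions": joint angles; "dq": joint speeds; "tau": joint torques, N m; "tcp_pos": TCP position; "ee_rot": TCP orientation; "ft_force": force on the tool from outside, world axes, zero at the start; "torque": the same for the moment, N m; "opening": finger opening in m; "grip_force": force on a finger pad.
Only numpy, scipy, OpenCV 4.12 (cv2) and the standard library are available. Lean on these libraries where they do the work, as an engineer would, in place of code of your own. Each camera call takes 0.05 s, during which the arm holds its last target. There are 200 camera calls.

TASK

Get the half-carved panel on the bench clamped for carving: with a closed fingertip or the outside of the fingers, push the steel clamp strap round on its post until it stops, over the panel, and only then push the cam lever on top of it fully down along the strap, so that its foot presses on the panel. Nothing is to be picked up: leave the panel where it lies and do not disturb the tools and other things around it.

Things in the scene. Friction and masses are not known exactly. Their poses are not given: they have to be found in the camera images.
- jig: plywood holding jig fixed to the bench, 300 x 300 mm board, 18 mm thick; origin at the centre of its underside (on the bench, z = 0), z up. The strap's upright post stands at (110, 0) mm in its frame. Two wooden stop strips, 12 mm high, lie along two sides of the panel.
- strap (a joint): angle of the steel clamp strap about its upright post, rad: 0 = swung out, along the jig's +y; grows counterclockwise seen from above; 1.571 = the hard stop, where the strap points along the jig's -x, across the panel. It stays where it is left; stiff hinge: 0.22 N m of friction (about 1.4 N at 160 mm from the post).
- strap_pivot (a point): point on the post's vertical axis at the height of the strap's top face (76 mm above the bench). The post's head stands 9 mm above it.
- strap_end (a point): middle of the strap's free end edge, on its top face, 180 mm from the post's axis. The strap is a flat steel bar 28 mm wide, 16 mm thick; underside 60 mm and top 76 mm above the bench, so 12 mm above the panel's face. Two lugs 24 mm high, 30 mm long carry the lever's hinge 70 mm from the post.
- lever (a joint): angle of the cam lever on the strap, rad: 0 = open, leaning 10 degrees back towards the post; 0.175 = upright; grows as it swings over, away from the post, down to the strap's free end; 1.745 = its stop, fully down, level along the strap, centre line 16 mm above the strap's top face. Stays where it is left (0.13 N m of friction, up to 0.1 N m more from the foot: 2 to 3 N at the grip).
- lever_hinge (a point): centre of the lever's hinge, 70 mm from the post's axis along the strap, 16 mm above the strap's top face (92 mm above the bench); the hinge is level and square to the strap
- lever_tip (a point): the lever's tip: end of its centre line, 105 mm from its hinge. The outer 60 mm of the lever are a dark wooden grip 18 mm wide and 14 mm thick; the rest is steel, 12 x 10 mm.
- plunger: the clamp's round rubber foot, 24 mm across, under the strap 70 mm from the post; origin at the centre of its underside. The lever's cam drives it down, 3 mm per rad of the lever, 5.2 mm in all; it is 4 mm above the panel's face when the lever is at 0.
- panel: loose half-carved wooden panel on the jig, 150 mm along the jig's x, 120 mm along its y, 30 mm thick (top 48 mm above the bench) with four carved bosses up to 4 mm higher; origin at the centre of its underside
- gouge_a: bystander: carving gouge lying on the jig's board on the -y side of the panel, 230 mm long, 25 mm thick; origin on its underside near where handle and blade meet
- gouge_b: bystander: carving gouge with a dark handle lying on the bench, 230 mm long, 25 mm thick; origin as gouge_a
- sanding_block: bystander: cork block 75 x 42 x 24 mm lying on the jig's board on the +y side of the panel, below the strap's sweep (top 42 mm above the bench); origin at the centre of its underside
- mallet: bystander: round wooden carver's mallet standing on its head, 90 mm across, 235 mm tall; origin at the centre of its underside
- tape: bystander: tape measure standing on edge, 66 x 34 x 62 mm; origin at the centre of its underside
- oil_jar: bystander: amber jar of oil, 68 mm across, 90 mm tall; origin at the centre of its underside
- offcut: bystander: dark wooden offcut 90 x 60 x 35 mm; origin at the centre of its underside
Not all that is in view belongs to the job. Of the things that look like the panel, the smaller one is meant.

How it is judged:
On the way, in this order (a step that is already met when the one before it is completed fails the run):
1. the strap is swung over the panel to its stop, the lever still up (value of joint strap above 1.5 rad and value of joint lever below 0.8 rad), for 0.2 s.
2. the cam lever is pushed fully down and the foot presses on the panel (value of joint strap above 1.5 rad and value of joint lever above 1.64 rad and contact force between plunger and panel above 3 N), for 0.2 s.
At the end, for the whole second after the job is handed in: The strap is within 0.07 rad of its stop over the panel (joint above 1.50), the lever within 0.1 rad of its stop (above 1.64), the foot presses on the panel with more than 3 N, the panel lies still within 12 mm of its first place, and every bystander lies within 25 mm of its own (all of step 2 and distance of panel from where it was at the start of the episode below 0.012 m and linear speed of panel below 0.02 m/s and distance of each of gouge_a, gouge_b, sanding_block, mallet, tape, oil_jar, offcut from where it was at the start of the episode below 0.025 m); the robot touches nothing.
It fails at once if the lever is pushed down before the strap is over the panel (value of joint strap below 1.4 rad and value of joint lever above 0.8 rad).
It fails at once if the panel is shifted more than 12 mm or lifted (distance of panel from where it was at the start of the episode above 0.012 m or height (world z) of panel above 0.026 m).
It fails at once if a bystander is pushed away, knocked over or picked up (distance of any of gouge_a, gouge_b, sanding_block, mallet, tape, oil_jar, offcut from where it was at the start of the episode above 0.025 m or angle between any of mallet, oil_jar, tape's own z axis and vertical above 0.4 rad).
It also fails if it takes over 54 s, if anything falls off the work surface, if the arm or the gripper's body presses on something with over 40 N, if the wrist force passes 120 N, or if a joint passes its speed limit or range.

## Working session

There is one attempt and no reset: what is moved stays moved. The work goes in short steps, Python scripts to look and compute and a shell command to move; the robot and the scene stay as the last step left them, time stands still between calls to the robot, and variables do not carry over. Pictures are saved under pics/ and viewed, at most 10 in all, crops included, and the job is handed in when it is done.

```bash
mkdir -p pics
cat > h.py <<'E'
import numpy as np, cv2
from workcell import r
def snap(c,f):
    im,d=r.snapshot(c); cv2.imwrite('pics/'+f,im); return im,d
def w(c,p):
    k=r.get_calibration(c); return np.array(k["rotation"])@np.array(p)+np.array(k["position"])
def px(c,p):
    k=r.get_calibration(c); q=np.array(k["rotation"]).T@(np.array(p)-np.array(k["position"])); q=np.array(k["camera_matrix"])@q; return q[:2]/q[2]
E
python3 - <<'E'
from h import *
s=r.sense(); print(s['t'],s['tcp_pos'],np.round(s['ee_rot'],3).tolist(),s['opening'])
for c in("scene","top"):
    snap(c,c+'0.png')
    for f,ls in((r.landmark_of,("jig","strap_pivot","strap_end","lever_hinge","lever_tip","panel")),(r.boxes_of,("gouge_a","sanding_block","mallet","tape","oil_jar","offcut"))):
        for l in ls:
            for o in f(l,c)[:3]:
                p=w(c,o['point']); print(c,l,round(o['score'],2),p.round(3),px(c,p).round())
print(r.sense()['t'])
E
```

```text
0.0 [0.15917453 0.60389017 0.23029799] [[-0.967, 0.255, -0.0], [0.255, 0.967, -0.002], [-0.0, -0.002, -1.0]] 0.0855670277872561
scene jig 0.85 [ 0.506  0.002 -0.   ] [256. 249.]
scene strap_pivot 0.65 [0.617 0.02  0.079] [263. 254.]
scene strap_end 0.97 [0.562 0.188 0.075] [322. 243.]
scene lever_hinge 0.47 [0.592 0.083 0.096] [286. 244.]
scene lever_tip 0.69 [0.598 0.077 0.194] [286. 217.]
scene panel 0.8 [ 0.165 -0.313 -0.004] [174. 188.]
scene panel 0.68 [0.484 0.003 0.017] [257. 240.]
scene gouge_a 0.56 [0.401 0.356 0.017] [366. 226.]
scene gouge_a 0.55 [ 0.526 -0.115  0.038] [217. 243.]
scene sanding_block 0.71 [0.44  0.122 0.044] [295. 225.]
scene mallet 0.64 [ 0.554 -0.368  0.107] [126. 229.]
scene tape 0.58 [0.401 0.353 0.015] [365. 226.]
scene tape 0.47 [ 0.418 -0.355  0.052] [145. 216.]
scene oil_jar 0.77 [ 0.662 -0.377  0.063] [114. 267.]
scene offcut 0.8 [0.657 0.376 0.036] [394. 279.]
top strap_pivot 0.58 [0.613 0.021 0.08 ] [240. 113.]
top strap_end 0.69 [0.557 0.192 0.079] [179. 133.]
top strap_end 0.54 [0.484 0.001 0.02 ] [248. 162.]
top lever_hinge 0.65 [0.593 0.086 0.094] [217. 119.]
top lever_tip 0.56 [0.593 0.082 0.199] [216. 108.]
top panel 0.96 [ 0.163 -0.31  -0.001] [358. 270.]
top panel 0.55 [0.485 0.002 0.016] [248. 162.]
top gouge_a 0.67 [ 0.504 -0.118  0.04 ] [290. 153.]
top gouge_a 0.57 [0.397 0.35  0.022] [127. 194.]
top sanding_block 0.91 [0.42  0.115 0.043] [209. 183.]
top mallet 0.88 [ 0.522 -0.357  0.119] [381. 139.]
top tape 0.68 [ 0.412 -0.357  0.063] [376. 182.]
top oil_jar 0.6 [ 0.631 -0.371  0.093] [381. 103.]
top offcut 0.67 [0.536 0.015 0.02 ] [243. 144.]
top offcut 0.55 [0.63  0.377 0.038] [117. 113.]
1.3
```

Run:
```python
import cv2,numpy as np
a=cv2.imread('pics/scene0.png');b=cv2.imread('pics/top0.png')
c=np.hstack([cv2.resize(a[170:330,90:410],(400,200)),cv2.resize(b[80:240,100:420],(400,200))])
d=np.hstack([cv2.resize(a[190:290,190:350],(400,250),interpolation=2),cv2.resize(b[90:190,150:310],(400,250),interpolation=2)])
cv2.imwrite('pics/c0.png',np.vstack([c,d]))
```

```text
(no output)
```

View pics/c0.png

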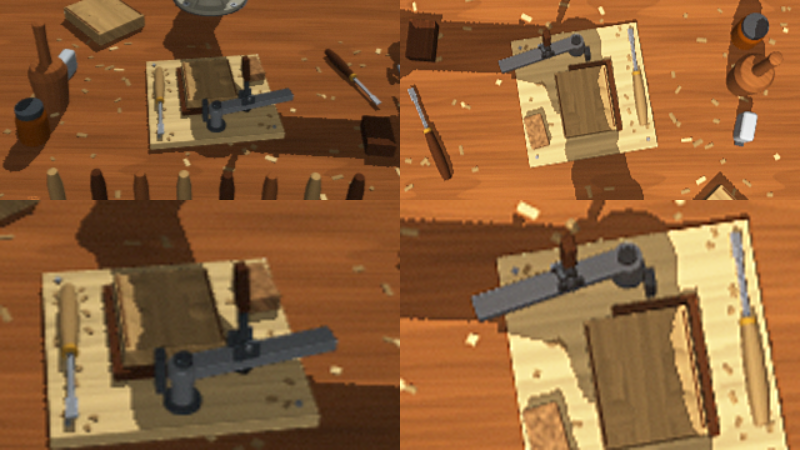

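The jig panel at top (248,162) is the smaller one and lies under the clamp. The look-alike is the bigger board at top (358,270), so I choose the jig panel. The strap runs from the post at top (240,113) to its end at (179,133), with the lever upright. I'll go round to its far side with the fingers shut.

```bash
python3 -m handwheel '{"fingers":[-1,-1,-1,-1,-1,-1,-1,-1],"delta_pos":[[-0.035,-0.018,0],[-0.035,-0.018,0],[-0.035,-0.018,0],[-0.035,-0.018,0],[-0.035,-0.018,0],[-0.035,-0.018,0],[-0.035,-0.018,0],[-0.035,-0.018,0]],"spin":[0,0,0,0,0,0,0,0]}' 30; python3 -m handwheel '{"fingers":[-1,-1,-1,-1,-1,-1,-1,-1],"delta_pos":[[-0.035,-0.018,0],[-0.035,-0.018,0],[-0.035,-0.018,0],[-0.035,-0.018,0],[-0.035,-0.018,0],[-0.035,-0.018,0],[-0.035,-0.018,0],[0,0,0]],"spin":[0,0,0,0,0,0,0,0]}'
```

```text
t: 2.1
tcp_pos: [0.3944, 0.3925, 0.2315]
ee_rot: [[-0.967, 0.255, 0.0], [0.255, 0.967, 0.0], [-0.0, 0.0, -1.0]]
ft_force: [0.5, 0.9, 0.7]
opening: -0.0001
grip_force: 0.0
t: 2.9
tcp_pos: [0.6017, 0.2026, 0.2309]
ee_rot: [[-0.965, 0.263, 0.002], [0.263, 0.965, -0.004], [-0.003, -0.003, -1.0]]
ft_force: [-0.1, 0.3, 0.5]
opening: 0.0
grip_force: 0.0
```

```bash
python3 -m handwheel '{"fingers":[-1,-1,-1,-1,-1,-1,-1,-1],"delta_pos":[[-0.013,-0.005,0],[-0.013,-0.006,0],[0,0,0.02],[0,0,0.02],[0,0,0.02],[0,0,0.02],[0,0,0],[0,0,0]],"spin":[0,0,0,0,0,0,0,0]}'
python3 - <<'E'
from h import *
snap("wrist","w1.png")
for l in("strap_pivot","strap_end","lever_hinge","lever_tip"):
  for o in r.landmark_of(l,"wrist")[:2]:
    p=w("wrist",o['point']); print(l,round(o['score'],2),p.round(3),px("wrist",p).round())
snap("scene","s1.png")
E
```

```text
t: 3.7
tcp_pos: [0.6206, 0.1924, 0.1516]
ee_rot: [[-0.967, 0.254, -0.0], [0.254, 0.967, -0.0], [0.0, -0.0, -1.0]]
ft_force: [0.6, 0.8, 0.6]
opening: -0.0001
grip_force: 0.0
strap_pivot 0.61 [0.617 0.019 0.078] [ 29. 256.]
strap_end 0.7 [0.56  0.191 0.076] [231. 119.]
lever_hinge 0.63 [0.601 0.088 0.093] [ 98. 223.]
lever_hinge 0.33 [0.559 0.192 0.078] [231. 118.]
```

View pics/w1.png

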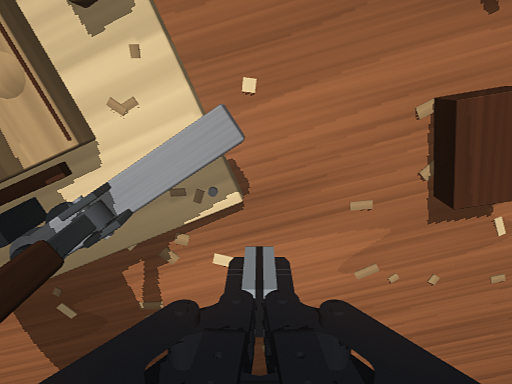

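```bash
python3 -m handwheel '{"fingers":[-1,-1,-1,-1,-1,-1,-1,-1],"delta_pos":[[0,0,0.018],[0,0,0.018],[0,0,0.018],[0,0,0.018],[0,0,0.017],[0,0,0],[0,0,0],[0,0,0]],"spin":[0,0,0,0,0,0,0,0]}'
python3 - <<'E'
from h import *
s=r.sense(); p=np.array(s['tcp_pos']);R=np.array(s['ee_rot'])
pv=np.array([.616,.020,p[2]])
for a in np.r_[90:175:18j]:
    q=pv+.158*np.array([np.cos(np.radians(a)),np.sin(np.radians(a)),0]); print(round(a),q.round(3),(R.T@(q-p)).round(4)); p=q
E
```

```text
t: 4.8
tcp_pos: [0.6213, 0.1924, 0.0638]
ee_rot: [[-0.967, 0.255, 0.002], [0.255, 0.967, 0.001], [-0.002, 0.001, -1.0]]
ft_force: [-0.6, 0.4, 0.7]
opening: 0.0005
grip_force: 0.0
90 [0.616 0.178 0.064] [ 0.0015 -0.0153 -0.    ]
95 [0.602 0.177 0.064] [ 0.0132 -0.0041 -0.    ]
100 [0.589 0.176 0.064] [ 0.0128 -0.0052 -0.    ]
105 [0.575 0.173 0.064] [ 0.0123 -0.0063 -0.    ]
110 [0.562 0.168 0.064] [ 0.0117 -0.0074 -0.    ]
115 [0.549 0.163 0.064] [ 0.011  -0.0083 -0.    ]
120 [0.537 0.157 0.064] [ 0.0102 -0.0093 -0.    ]
125 [0.525 0.149 0.064] [ 0.0094 -0.0101 -0.    ]
130 [0.514 0.141 0.064] [ 0.0084 -0.0109 -0.    ]
135 [0.504 0.132 0.064] [ 0.0075 -0.0116 -0.    ]
140 [0.495 0.122 0.064] [ 0.0064 -0.0122 -0.    ]
145 [0.487 0.111 0.064] [ 0.0053 -0.0127 -0.    ]
150 [0.479 0.099 0.064] [ 0.0042 -0.0131 -0.    ]
155 [0.473 0.087 0.064] [ 0.003  -0.0134 -0.    ]
160 [0.468 0.074 0.064] [ 0.0019 -0.0137 -0.    ]
165 [0.463 0.061 0.064] [ 0.0007 -0.0138 -0.    ]
170 [0.46  0.047 0.064] [-0.0005 -0.0138 -0.    ]
175 [0.459 0.034 0.064] [-0.0017 -0.0137 -0.    ]
```

```bash
python3 -m handwheel '{"fingers":[-1,-1,-1,-1,-1,-1,-1,-1],"delta_pos":[[0.002,-0.015,0],[0.013,-0.004,0],[0.013,-0.005,0],[0.012,-0.006,0],[0.012,-0.007,0],[0.011,-0.008,0],[0.010,-0.009,0],[0.009,-0.010,0]],"spin":[0,0,0,0,0,0,0,0]}'
python3 - <<'E'
from h import *
snap("top","t2.png");snap("wrist","w2.png")
for c in("top","wrist"):
 for l in("strap_end","lever_tip","lever_hinge"):
  for o in r.landmark_of(l,c)[:2]:
    p=w(c,o['point']); print(c,l,round(o['score'],2),p.round(3))
E
```

```text
t: 5.6
tcp_pos: [0.5251, 0.1502, 0.0635]
ee_rot: [[-0.967, 0.255, 0.003], [0.255, 0.967, 0.001], [-0.002, 0.001, -1.0]]
ft_force: [2.4, 0.6, 0.4]
opening: 0.0001
grip_force: 0.9
top strap_end 0.59 [0.483 0.006 0.015]
top strap_end 0.43 [0.635 0.378 0.001]
top lever_tip 0.7 [0.574 0.064 0.197]
top lever_hinge 0.62 [0.567 0.071 0.094]
wrist strap_end 0.59 [0.49  0.148 0.074]
```

```bash
python3 -m handwheel '{"fingers":[-1,-1,-1,-1,-1,-1,-1,-1],"delta_pos":[[0.008,-0.011,0],[0.008,-0.012,0],[0.006,-0.012,0],[0.005,-0.013,0],[0.004,-0.013,0],[0.003,-0.013,0],[0.002,-0.014,0],[0.001,-0.014,0]],"spin":[0,0,0,0,0,0,0,0]}'; python3 -m handwheel '{"fingers":[-1,-1,-1,-1,-1,-1,-1,-1],"delta_pos":[[0,-0.007,0],[0,-0.007,0],[-0.001,-0.006,0],[-0.001,-0.004,0],[0,-0.003,0],[0,0,0],[0,0,0],[0,0,0]],"spin":[0,0,0,0,0,0,0,0]}'
python3 - <<'E'
from h import *
snap("top","t3.png");snap("wrist","w3.png")
for c in("top","wrist"):
 for l in("strap_end","lever_tip","lever_hinge","strap_pivot"):
  for o in r.landmark_of(l,c)[:2]:
    p=w(c,o['point']); print(c,l,round(o['score'],2),p.round(3))
E
```

```text
t: 6.8
tcp_pos: [0.4626, 0.061, 0.0623]
ee_rot: [[-0.967, 0.255, -0.0], [0.255, 0.967, 0.0], [0.0, 0.0, -1.0]]
ft_force: [1.4, 1.7, -0.2]
opening: -0.0001
grip_force: 0.9
t: 7.6
tcp_pos: [0.458, 0.0354, 0.0621]
ee_rot: [[-0.967, 0.255, -0.001], [0.255, 0.967, -0.0], [0.0, -0.0, -1.0]]
ft_force: [-0.8, 0.1, 0.6]
opening: 0.0002
grip_force: 0.0
top strap_pivot 0.65 [0.616 0.019 0.079]
top strap_pivot 0.19 [0.482 0.005 0.015]
wrist strap_end 0.73 [0.437 0.007 0.076]
```

```bash
python3 -m handwheel '{"fingers":[-1,-1,-1,-1,-1,-1,-1,-1],"delta_pos":[[0,-0.003,0],[0,-0.003,0],[0,-0.003,0],[0,-0.003,0],[0,-0.002,0],[0,0,0],[0,0,0],[0,0,0]],"spin":[0,0,0,0,0,0,0,0]}'
```

```text
t: 8.9
tcp_pos: [0.4555, 0.025, 0.0627]
ee_rot: [[-0.968, 0.252, 0.002], [0.252, 0.968, 0.003], [-0.001, 0.004, -1.0]]
ft_force: [3.4, 11.8, -3.1]
opening: -0.0001
grip_force: 5.8
```

```bash
python3 -m handwheel '{"fingers":[-1,-1,-1,-1,-1,-1,-1,-1],"delta_pos":[[0,0.015,0],[0,0.025,0],[0,0,-0.035],[0,0,-0.035],[0,0,-0.035],[0,0,-0.035],[0,0,-0.035],[0,0,0]],"spin":[0,0,0,0,0,-8,-8,-8]}'
python3 - <<'E'
from h import *
a,_=snap("scene","s4.png");b,_=snap("top","t4.png")
for c in("scene","top"):
 for l in("strap_end","lever_tip","lever_hinge","strap_pivot","panel"):
  for o in r.landmark_of(l,c)[:2]:
    p=w(c,o['point']); print(c,l,round(o['score'],2),p.round(3))
cv2.imwrite('pics/c4.png',np.hstack([cv2.resize(a[190:290,190:350],(400,250),interpolation=2),cv2.resize(b[90:190,170:330],(400,250),interpolation=2)]))
print(r.sense()['joint_positions'])
E
```

```text
t: 9.7
tcp_pos: [0.467, 0.0606, 0.2421]
ee_rot: [[-0.986, -0.165, 0.007], [-0.165, 0.986, 0.002], [-0.007, 0.001, -1.0]]
ft_force: [1.0, -0.0, -1.1]
opening: -0.0
grip_force: 0.0
scene strap_end 0.8 [ 0.439 -0.006  0.073]
scene strap_end 0.63 [0.558 0.011 0.194]
scene lever_tip 0.78 [0.558 0.011 0.194]
scene lever_hinge 0.72 [0.546 0.006 0.096]
scene strap_pivot 0.86 [0.616 0.022 0.078]
scene strap_pivot 0.59 [0.411 0.367 0.003]
scene panel 0.92 [ 0.484 -0.001  0.017]
top panel 0.87 [0.483 0.004 0.016]
top panel 0.55 [ 0.164 -0.314 -0.001]
[-0.54468177  0.03280541  0.35821401  1.78303499 -0.01164242  1.32850014
  1.54735714]
```

View pics/c4.png

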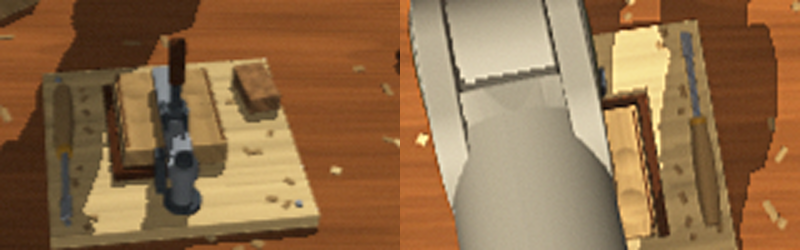

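```bash
python3 -m handwheel '{"fingers":[-1,-1,-1,-1,-1,-1,-1,-1],"delta_pos":[[-0.033,0,0],[-0.033,-0.016,0],[-0.033,-0.016,0],[-0.033,-0.016,0],[0,-0.016,0.02],[0,0,0.025],[0,0,0.02],[0,0,0]],"spin":[0,0,0,0,0,0,0,0]}'
python3 - <<'E'
from h import *
s=r.sense(); p=np.array(s['tcp_pos']);R=np.array(s['ee_rot'])
d=np.array([.547,.008,.092])-p; print("hinge rel tool",(R.T@d).round(4))
snap("scene","s5.png");snap("wrist","w5.png")
for c in("scene","wrist"):
 for l in("lever_tip","lever_hinge"):
  for o in r.landmark_of(l,c)[:2]:
    q=w(c,o['point']); print(c,l,round(o['score'],2),q.round(3),(R.T@(q-p)).round(3))
h=R.T@d; pr=np.array([0,0])
for ph in range(0,91,10):
    a=np.radians(ph); L=.085
    q=np.array([h[0]+L*np.sin(a)-.007*np.cos(a)-.011, h[2]-L*np.cos(a)-.007*np.sin(a)]); print(ph,q.round(4),(q-pr).round(4)); pr=q
E
```

```text
t: 11.1
tcp_pos: [0.6034, 0.0185, 0.1688]
ee_rot: [[-0.987, -0.16, -0.006], [-0.16, 0.987, -0.001], [0.006, 0.0, -1.0]]
ft_force: [-0.3, -0.3, -0.2]
opening: 0.0
grip_force: 0.0
hinge rel tool [ 0.0569 -0.0014  0.0772]
scene lever_tip 0.34 [0.547 0.008 0.095] [ 0.057 -0.002  0.074]
wrist lever_tip 0.89 [0.56  0.012 0.202] [ 0.044  0.001 -0.033]
wrist lever_hinge 0.83 [0.551 0.015 0.091] [0.051 0.005 0.078]
0 [ 0.0389 -0.0078] [ 0.0389 -0.0078]
10 [ 0.0538 -0.0077] [0.0149 0.0001]
20 [ 0.0684 -0.0051] [0.0146 0.0027]
30 [0.0824 0.0001] [0.0139 0.0052]
40 [0.0952 0.0076] [0.0128 0.0075]
50 [0.1065 0.0172] [0.0113 0.0096]
60 [0.116  0.0286] [0.0095 0.0114]
70 [0.1234 0.0415] [0.0074 0.0129]
80 [0.1284 0.0555] [0.005 0.014]
90 [0.1309 0.0702] [0.0025 0.0147]
```

View pics/w5.png

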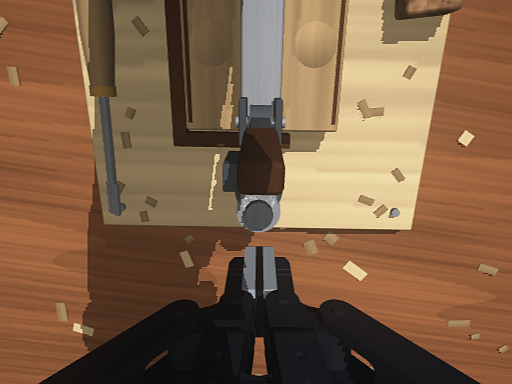

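The strap is square over the panel (centre column about 261), the lever is still upright at (261,150), and the fingers at (259,260) are behind it and in line. Now I'll push the lever over.

```bash
python3 -m handwheel '{"fingers":[-1,-1,-1,-1,-1,-1,-1,-1],"delta_pos":[[0.014,0,-0.004],[0.014,0,-0.003],[0.013,0,0],[0.014,0,0],[0.014,0,0.002],[0.013,0,0.005],[0.013,0,0.007],[0,0,0]],"spin":[0,0,0,0,0,0,0,0]}'
python3 - <<'E'
from h import *
snap("scene","s6.png")
for l in("lever_tip","lever_hinge","strap_end"):
  for o in r.landmark_of(l,"scene")[:2]: print(l,round(o['score'],2),w("scene",o['point']).round(3))
E
```

```text
t: 12.2
tcp_pos: [0.5106, 0.0031, 0.1658]
ee_rot: [[-0.987, -0.16, 0.0], [-0.16, 0.987, 0.001], [-0.0, 0.001, -1.0]]
ft_force: [-0.1, 1.1, 0.3]
opening: 0.0002
grip_force: 0.0
lever_tip 0.69 [0.485 0.004 0.174]
lever_hinge 0.5 [0.547 0.005 0.097]
strap_end 0.85 [ 0.441 -0.011  0.08 ]
strap_end 0.74 [ 0.507  0.004 -0.003]
```

```bash
python3 -m handwheel '{"fingers":[-1,-1,-1,-1,-1,-1,-1,-1],"delta_pos":[[0.011,0,0.010],[0.009,0,0.011],[0.007,0,0.013],[0.005,0,0.014],[0.002,0,0.014],[0,0,0.005],[0,0,0.002],[0,0,0]],"spin":[0,0,0,0,0,0,0,0]}'
python3 - <<'E'
from h import *
snap("scene","s7.png")
for l in("lever_tip","lever_hinge","strap_end"):
  for o in r.landmark_of(l,"scene")[:2]: print(l,round(o['score'],2),w("scene",o['point']).round(3))
E
```

```text
t: 13.2
tcp_pos: [0.4779, -0.0024, 0.0987]
ee_rot: [[-0.987, -0.16, -0.001], [-0.16, 0.987, 0.001], [0.001, 0.001, -1.0]]
ft_force: [-15.7, -0.7, 29.7]
opening: 0.0002
grip_force: 15.0
lever_tip 0.45 [ 0.444 -0.005  0.088]
```

```bash
python3 -m handwheel '{"fingers":[-1,-1,-1,-1,-1,-1,-1,-1],"delta_pos":[[0,0,0],[0,0,-0.005],[0,0,-0.015],[0,0,-0.03],[0,0,-0.03],[-0.03,0,-0.03],[-0.03,0,-0.02],[0,0,0]],"spin":[0,0,0,0,0,0,0,0]}'
python3 - <<'E'
from h import *
a,_=snap("scene","s8.png"); b,_=snap("wrist","w8.png")
for c in("scene","wrist"):
 for l in("lever_tip","lever_hinge","strap_end","panel"):
  for o in r.landmark_of(l,c)[:1]: print(c,l,round(o['score'],2),w(c,o['point']).round(3))
cv2.imwrite('pics/c8.png',np.hstack([cv2.resize(a[190:290,190:323],(400,300),interpolation=2),cv2.resize(b,(400,300))]))
E
```

```text
t: 14.2
tcp_pos: [0.5418, 0.0088, 0.2296]
ee_rot: [[-0.987, -0.162, 0.007], [-0.162, 0.987, 0.0], [-0.006, -0.001, -1.0]]
ft_force: [0.2, -0.0, -0.3]
opening: 0.0004
grip_force: 0.0
scene lever_tip 0.57 [ 0.445 -0.002  0.096]
scene lever_hinge 0.66 [0.549 0.008 0.094]
scene strap_end 0.8 [ 0.441 -0.005  0.079]
scene panel 0.69 [ 0.165 -0.312 -0.004]
wrist lever_hinge 0.87 [0.544 0.012 0.09 ]
wrist strap_end 0.67 [ 0.435 -0.007  0.077]
```

View pics/c8.png

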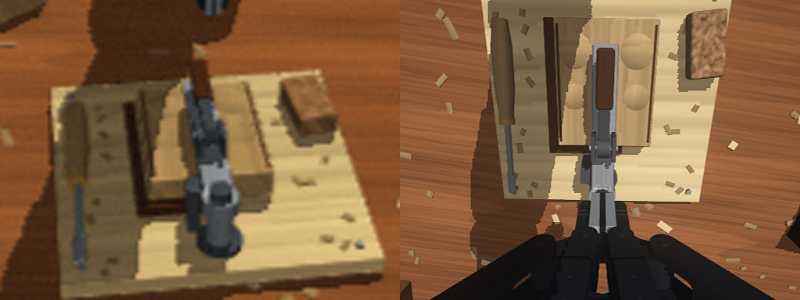

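The lever lies level along the strap at (605,80) in the right crop. The strap is at its stop, the panel and tools haven't moved, and the robot is clear.

```bash
python3 -c "
from workcell import r
print(r.finish_job())"
```

```text
the job is handed in; nothing more can be done
None
```

I handed the job in at about 14 s with the strap pushed to its stop over the panel, the cam lever then pushed fully down, the arm clear and nothing else seen to move; `finish_job()` returned no verdict, and I did not measure the foot's force on the panel directly.

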